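# Take the hot tube out of the block heater with tongs

### The arm

A 6-joint arm with a two-finger parallel gripper is mounted at the origin on the work surface. World frame = base frame: x ahead of the robot, y to its left, z up, the work surface at z = 0. Lengths are in mm, angles in rad, forces in N, time in s.
With the tool pointing down it reaches from about 350 to 875 mm from the base axis. Payload 4.2 kg.
Tool frame: the origin (TCP) lies midway between the tips of the shut fingers; the grasp point (between the pads) lies 19 mm behind it; z points along the fingers, y is the line along which they close (so a half turn about z gives the same grasp; the last joint's range is limited). The gripper opens to 87 mm and grips with 3 to 60 N. Pads are 19 mm wide; open, the fingers measure 117 mm over their backs; the gripper's body (75 mm by 190 mm) begins 51 mm behind the grasp point.
Start: joints at [1.427, 0.385, 0.008, 0, -1.194, -0.259], TCP at [244.964, 574.971, 222.55] pointing down, gripper open.
Joint ranges: [-3.14, 3.14], [-1.21, 2.06], [-1.07, 1.41], [-3.16, 2.05], [-2.99, -0.16], [-3.1, 3.1]. Speed limits (rad/s): [2.79, 2.79, 3.14, 3.14, 3.14, 3.14].

### API

Orientations are given as [roll, pitch, yaw] about the fixed x, y, z axes, in that order (R = Rz(yaw) Ry(pitch) Rx(roll)).
In Python, from cell import env gives the robot as it stands.
- The arm moves only by the shell command python3 -m jog 'ROWS' [OPENING] [FORCE]. ROWS is JSON, a list of rows, each a list of 2 entries, a list of its own where there are three numbers: the shift along the world's x, y, z in cm, then the turn about the world's z in degrees. In form: [[[dx, dy, dz], roll], ...]. A call has 1 to 12 rows; each row is the pose to reach, as a shift and turn from the pose commanded when the call began; what a row does not reach only later rows make up. A row lasts 1/12 s, in which the tool goes at most 41.7 mm and 7.16 degrees, less where a joint would pass 70% of its speed; a pose out of reach is approached as far as the arm can. A call with a gripper value outside its range is refused whole. OPENING is the finger opening in cm, from 0 to 8.7, set as the call begins (- or left out, the last holds). The fingers move at their own pace and stop on an object; FORCE is the grip in N (left out, the last holds). Time passes only in rows, so rows that repeat a pose let the fingers close. It gives the time, the measured TCP pose, the force, the opening and the grip force at its end, in the units of the state.
- env.read_state(): the state, without advancing time (a new reading comes with each control period).
- env.capture(name): name is "scene" or "side" or "wrist"; returns the picture (420x560x3 uint8, blue, green, red); there is no depth.
- env.camera_model(name): a dict with "fov_y" (degrees; the focal length in pixels is half the picture's height over the tangent of half this angle, whatever the lens; pixels are square), "cx", "cy" (the principal point, pixels), "R" (3x3) and "t" (3): a world point X has camera coordinates R X + t. Camera axes: x right, y down, z forward; pixel columns grow to the right and rows downward; lengths in mm; the calibration is good to about 2 mm. A picture is of the moment at which its call begins: read the wrist's pose just before it. camera_model takes no time and is no camera call; for the wrist camera it gives the pose at the moment of the call.
- env.finish_job(): hands the job in; it is judged then, once.
The state is a dict: "time": time; "joint_pos": joint angles; "qd": joint speeds; "joint_efforts": joint torques, N m; "ee_pos": TCP position; "orientation": TCP orientation; "ft_force": force on the tool from outside, world axes, zero at the start; "moment": the same for the moment, N m; "gripper_width": finger opening in mm; "grasp_force": force on a finger pad.
Only numpy, scipy, OpenCV 4.12 (cv2) and the standard library are available. Lean on these libraries where they do the work, as an engineer would, in place of code of your own. Each camera call takes 0.05 s, during which the arm holds its last target. There are 200 camera calls.

### The job

Switch the block heater off by turning its selector to the off mark (the one long mark, straight towards the metal block), then pick up the tongs and use them to draw the tall capped tube out of the hot block. Touch the hot tube with nothing but the tongs, leave the two short tubes in the block and do not knock the other things about. Finish while holding: the tongs still squeezed shut on the tube, which hangs upright and still, its foot well clear above the top of the block; do not put it down or let go.

Things in the scene. Friction and masses are not known exactly. Their poses are not given: they have to be found in the camera images.
- heater: White dry-block heater, fixed on the bench, 240 (x) x 170 (y) x 92 mm high. Origin: centre of its underside; x points from its control deck (nearer the robot) to the metal block. Deck: level, 60 mm high, x -120 to -10 mm, with the selector. Rear housing: 88 mm high, x -10 to 120 mm, round the block.
- block_top (a point): Centre of the top of the heater's aluminium block (80 x 112 mm), at heater x 58, y 0, z 92 mm; axes as the heater. Six upright bores, 18 mm wide, 50 mm deep, lie at x = -18 and 18, y = -32, 0 and 32 mm from here; three hold tubes, three are empty.
- off_mark (a point): Ring at the end of the off mark on the deck, 41 mm from the selector's axis along the heater's +x, 60 mm above the bench. Five black marks 30 degrees apart surround the selector; off is the only long one (12 mm, the others 6 mm).
- selector (a joint): Angle of the selector, rad: 0 = off (pointer along heater +x), growing clockwise seen from above. It clicks into -0.524 (cooling), 0 (off), 0.524, 1.047, 1.571 (heats); stops at -0.60 and 1.65. Starts at or between the two highest heats. A click takes about 0.1 N m to pass; let go near a place it drops into it.
- selector_grip (a point): On the selector's upright axis, 80 mm above the bench, at heater x -70, y 0. Black wing knob: round skirt 42 mm wide, its top 66 mm above the bench; on it a straight bar 40 mm long, 12 mm wide, top 92 mm above the bench, to pinch across its width. Turns with the knob: x along the bar to the end with the white pointer line, z up.
- tongs: Sprung steel tongs lying flat, 200 mm long, 24 mm high, 0.1 kg, balanced 82 mm from the pivot. Origin on the pivot, on the underside; x along the middle line to the jaws, z up. Two arms of 3 mm strip standing on edge, mirrored and moving alike, spread sideways at rest. Their grip flats, 61 to 126 mm from the pivot, are 24 mm high; further on the arms are 16 mm high. A wire ring reaches 22 mm behind the pivot.
- tongs_left (a joint): Closing angle of each arm, rad: 0 sprung open, about 0.11 shut on a 16 mm tube, 0.125 stop. Width over the outer faces at the grip: 50 mm open, 32 mm shut on the tube (170 mm less per rad); the flats are parallel at 0.05. The spring pushes out with 7 N per arm at the grip when open, 12 N when shut; held half shut, the tongs can be carried by that force.
- tongs_grip (a point): On the tongs' middle line, 85 mm from the pivot, at half height (12 mm above their underside), midway between the grip flats of the arms, which are gripped across here from above. Axes as tongs.
- tongs_tip (a point): On the tongs' middle line, 190 mm from the pivot, at half height (12 mm above their underside): midway between the V-shaped jaws, where the axis of a gripped tube comes to lie. Jaws: 16 mm high, from 181 to 199 mm from the pivot, 51 mm apart at rest, 35 mm at 0.04 rad. Axes as tongs.
- tall_tube: The hot tube: glass, paper label, white screw cap, upright and loose in a bore (may lean 0.04 rad). 16 mm wide, 132 mm tall; the cap is the top 18 mm, 19 mm wide. Its top stands 82 mm above the block; its bare side is free from the block's top to 64 mm above it. Origin at the bottom of its round foot, z up to the cap. 25 to 50 g.
- short_tube_a: Short tube of the same make, 16 mm wide, 75 mm tall with its cap (19 mm wide), standing in another bore: its top is 25 mm above the block. Stays where it is. Origin at the bottom of its foot, z up.
- short_tube_b: The other short tube, the same as short_tube_a.
- rack_wide: Bystander: pale blue tube rack full of capped tubes, 94 x 249 x 106 mm. Origin at the centre of its underside, as for all the bystanders.
- rack_small: Bystander: smaller pale blue tube rack, 73 x 163 x 106 mm.
- cup: Bystander: lidded specimen cup, 64 mm wide, 70 mm tall.
- tape: Bystander: roll of paper tape lying flat, 60 mm across, 19 mm high.
- bottle: Bystander: white plastic bottle, 68 mm wide, 160 mm tall.
- tip_box: Bystander: box of pipette tips, 88 x 123 x 63 mm.
- timer: Bystander: flat bench timer, 62 x 66 x 20 mm.

How it is judged (in metres and radians):
On the way, in this order (a step that is already met when the one before it is completed fails the run):
1. the selector is at off, and let go (value of joint selector between -0.15 and 0.15 rad and contact force between the fingers and heater below 0.5 N), for 0.2 s.
2. the tongs are held in the gripper, off the bench (contact force between the fingers and tongs above 2 N and height (world z) of tongs above 0.03 m), for 0.1 s.
3. the tongs are closed on the tall tube (contact force between the fingers and tongs above 2 N and contact force between tongs and tall_tube above 1 N and value of joint tongs_left above 0.08 rad), for 0.1 s.
At the end, for the whole second after the job is handed in: Selector at off (0.15 rad); fingers hold the tongs (2 N), shut past 0.08 rad on the tall tube (1 N); its foot over 15 mm above the block's top, upright within 0.35 rad, still (0.03 m/s), touched by nothing but the tongs; short tubes not moved 20 mm (all of step 3 and value of joint selector between -0.15 and 0.15 rad and z of tall_tube in the frame of heater above 0.107 m and angle between tall_tube's own z axis and vertical below 0.35 rad and linear speed of tall_tube below 0.03 m/s and height (world z) of tongs above 0.03 m and contact force between each of heater, the fingers, the arm, rack_wide, rack_small, tip_box, bottle, cup and tall_tube below 0.05 N and distance of each of short_tube_a, short_tube_b from where it was at the start of the episode below 0.02 m); the arm keeps its last pose, push and grip.
It fails at once if the robot itself touched the hot tube (contact force between any of the fingers, the arm and tall_tube above 0.5 N).
It fails at once if a short tube was pulled out or knocked away (distance of any of short_tube_a, short_tube_b from where it was at the start of the episode above 0.02 m).
It fails at once if a bystander was knocked about (moved over 30 mm) (distance of any of rack_wide, rack_small, cup, tape, bottle, tip_box, timer from where it was at the start of the episode above 0.03 m).
It also fails if it takes over 61 s, if anything falls off the work surface, if the arm or the gripper's body presses on something with over 40 N, if the wrist force passes 120 N, or if a joint passes its speed limit or range.

## Working session

There is one attempt and no reset: what is moved stays moved. The work goes in short steps, Python scripts to look and compute and a shell command to move; the robot and the scene stay as the last step left them, time stands still between calls to the robot, and variables do not carry over. Pictures are saved under pics/ and viewed, at most 12 in all, crops included, and the job is handed in when it is done.

```bash
ls; mkdir -p pics
cat > h.py <<'E'
import numpy as np, cv2
from cell import env
def cam(n):
    m=env.camera_model(n); f=210/np.tan(np.radians(m['fov_y'])/2)
    return f,m['cx'],m['cy'],np.array(m['R']),np.array(m['t'])
def proj(c,X):
    f,cx,cy,R,t=c; p=np.atleast_2d(X)@R.T+t; return np.c_[cx+f*p[:,0]/p[:,2],cy+f*p[:,1]/p[:,2]]
def back(c,uv,z):
    f,cx,cy,R,t=c; o=-R.T@t; d=R.T@np.array([(uv[0]-cx)/f,(uv[1]-cy)/f,1]); return o+d*(z-o[2])/d[2]
E
python3 - <<'E'
from h import *
for n in('scene','side','wrist'):
    m=env.camera_model(n); print(n,m, -np.array(m['R']).T@np.array(m['t']))
    cv2.imwrite(f'pics/{n}0.png',env.capture(n))
print(env.read_state())
E
```

```text
pics
scene {'fov_y': 57.33069623448791, 'cx': 274.8082850290357, 'cy': 207.0060736462012, 'R': array([[-0.16434156,  0.98640098, -0.00222712],
       [ 0.67463407,  0.11075118, -0.72979658],
       [-0.7196254 , -0.1214384 , -0.68366073]]), 't': array([  81.12794819, -349.33462032, 1654.49565444])} [1439.62282971  159.58384556  876.35118297]
side {'fov_y': 47.9446039408774, 'cx': 280.2217779201803, 'cy': 208.2148054525377, 'R': array([[ 0.99907554, -0.03967996,  0.01654003],
       [-0.00873259, -0.56405102, -0.82569376],
       [ 0.04209292,  0.824786  , -0.56387608]]), 't': array([-583.40666962,   85.27917372, 1284.03646281])} [  529.56319959 -1034.10304709   804.1015005 ]
wrist {'fov_y': 64.25340502052332, 'cx': 281.5399472069863, 'cy': 204.67860515701477, 'R': array([[-3.92094166e-01, -9.19924924e-01,  5.47242072e-04],
       [-8.81527930e-01,  3.75898383e-01,  2.85672741e-01],
       [-2.63003182e-01,  1.11528206e-01, -9.58327077e-01]]), 't': array([623.60448575, -34.34816502, 389.92441822])} [316.78417681 543.0931578  383.14619964]
{'time': 0.15, 'joint_pos': array([ 1.42661163e+00,  3.85389484e-01,  6.92240040e-03, -3.57711285e-04,
       -1.19401061e+00, -2.58580639e-01]), 'qd': array([-0.00100322, -0.00111405,  0.00369474,  0.00131148,  0.00104916,
       -0.00188407]), 'joint_efforts': array([-6.09173912e-04, -3.91052806e+01,  1.87584865e+01,  4.22228962e+00,
        1.23633997e-02, -1.36497220e-04]), 'ee_pos': array([244.79414466, 574.55956106, 221.69748697]), 'orientation': array([ 3.13988216e+00, -1.08600422e-04, -4.02897136e-01]), 'ft_force': array([-0.02943571,  0.91539085, -0.43855707]), 'moment': array([-0.03412294,  0.01045003,  0.00334643]), 'grasp_force': 0.0, 'gripper_width': 87.18901379739313}
```

View pics/scene0.png

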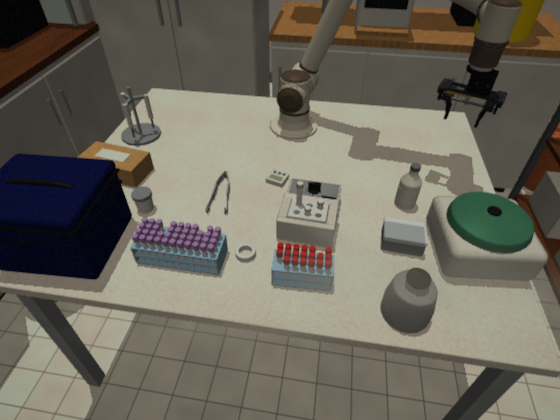

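View pics/side0.png

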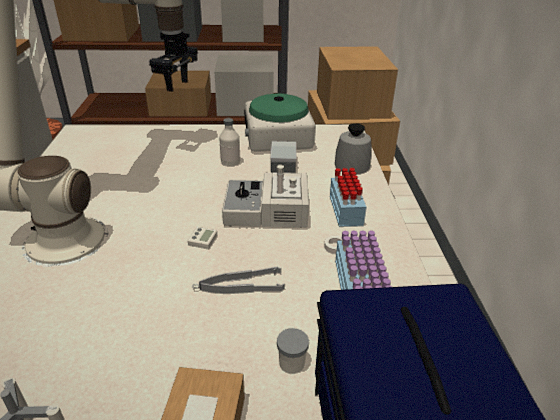

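The scene picture shows the heater near (310,210), tongs at (222,190), racks at (180,245) and (303,265); the side picture shows the heater at (265,200), the tongs with pivot at about (197,287) and jaws at (284,280), and the tall tube at (281,175). I'll enlarge the key areas.

Run:
```python
from h import *
a=cv2.imread('pics/side0.png');b=cv2.imread('pics/scene0.png')
def cr(i,x,y,w,h,s): return cv2.resize(i[y:y+h,x:x+w],None,fx=s,fy=s,interpolation=cv2.INTER_CUBIC)
p=cr(a,215,160,100,75,4); q=cr(a,190,250,100,75,4); r=cr(b,260,165,100,75,4); s=cr(b,180,160,100,75,4)
cv2.imwrite('pics/crop1.png',np.vstack([np.hstack([p,q]),np.hstack([r,s])]))
```

```text
(no output)
```

View pics/crop1.png

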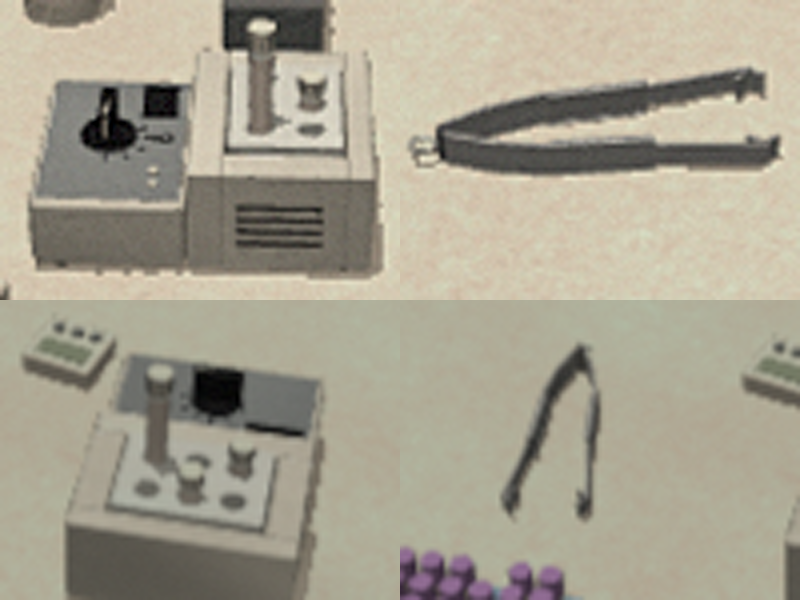

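Enlarged: the tall tube stands in bore (-18,-32) of the block (side full-picture foot ≈(280,193)), short tubes at (-18,32) and (18,0); the selector bar lies along heater y, pointer towards the side camera (−y). Tongs: pivot ≈ side (201,286), scene (225,172), jaws ≈ side (282,271)/(285,287), scene (208,211)/(226,211). Fit poses now.

Run:
```python
from h import *
from scipy.optimize import least_squares
S,C=cam('side'),cam('scene')
def fit(obs,x0):
    def T(p,X): c,s=np.cos(p[2]),np.sin(p[2]); X=np.array(X,float); return X@np.array([[c,s,0],[-s,c,0],[0,0,1]])+[p[0],p[1],0]
    def r(p): return np.concatenate([(proj(c,T(p,X))-uv).ravel() for c,X,uv in obs])
    q=least_squares(r,x0,loss='soft_l1',x_scale=[100,100,1]); print(q.x.round(3)); print(r(q.x).round(1)); return q.x,T
g=[(S,[-120,-85,60],(222.5,211.2)),(S,[-120,85,60],(229.5,180.5)),(S,[120,-85,88],(309.5,204.5)),(S,[-10,-85,88],(262.5,204.2)),(S,[-120,-85,0],(224.2,226)),(S,[120,-85,0],(309.5,228)),
(C,[120,-85,88],(276.5,220.7)),(C,[120,85,88],(335.5,228.2)),(C,[-120,-85,60],(291.2,178.8)),(C,[-120,85,60],(340.5,184.5)),(C,[-10,85,88],(340,200)),(C,[-10,-85,88],(286,193.7))]
p,T=fit(g,[500,100,0])
print('sel,tube',T(p,[[-70,0,80],[40,-32,92]]).round(0))
t=[(S,[0,0,12],(200.8,286)),(S,[199,26,12],(280.8,274)),(S,[199,-26,12],(284.3,288)),(C,[0,0,12],(225.5,173.5)),(C,[199,-26,12],(208,208.5)),(C,[199,26,12],(226.2,209.5))]
p,T=fit(t,[450,-150,0]); print('grip',T(p,[[85,0,12],[190,0,12]]).round(0))
for n,uv,z in [('wide',(180,245),50),('cup',(143,200),35),('tape',(245,252),10),('small',(303,265),50),('timer',(278,177),10),('bottle',(408,190),80)]: print(n,back(C,uv,z).round(0))
```

```text
[ 5.50537e+02  1.24487e+02 -4.60000e-02]
[ 0.6 -0.6 -0.5 -1.4  1.  -0.8  0.4 -1.3  0.   2.  -0.7  1.4  0.1  0.1
 -0.   1.5 -0.1 -1.4  1.1 -0.5 -0.4 -0.5 -0.9 -1.7]
sel,tube [[481. 128.  80.]
 [589.  91.  92.]]
[ 3.83177e+02 -2.00919e+02  9.20000e-02]
[-1.2 -0.2 -0.  -1.8 -0.6 -1.2 -0.3 -0.  -0.9  2.4 -3.3  2.2]
grip [[ 468. -193.   12.]
 [ 572. -183.   12.]]
wide [ 770. -228.   50.]
cup [ 591. -421.   35.]
tape [732. -49.  10.]
small [784. 126.  50.]
timer [370.  -9.  10.]
bottle [455. 423.  80.]
```

```bash
python3 -m jog '[[[2,-3.5,1],-6],[[4,-7,2],-12],[[6,-10.5,3],-18],[[8,-14,3],-24],[[10,-17.5,3],-30],[[12,-21,3],-36],[[14,-24.5,3],-42],[[16,-28,3],-48],[[18,-31.5,3],-54],[[20,-35,3],-60],[[22,-39,3],-66],[[23.6,-42,3],-69.5]]' 5
python3 -m jog '[[[0,-1.9,0],0],[[0,-1.9,0],0],[[0,-1.9,0],0]]'
python3 - <<'E'
from h import *
c=cam('wrist'); i=env.capture('wrist'); cv2.imwrite('pics/w1.png',i)
p=lambda x,y,z:None
h=[550.5,124.5]; a=-.046; co,s=np.cos(a),np.sin(a)
for X in [[-70,0,92],[-29,0,60],[-120,-85,60],[40,-32,174],[58,0,92]]:
    print(X,proj(c,[h[0]+co*X[0]-s*X[1],h[1]+s*X[0]+co*X[1],X[2]]).round(0))
s=env.read_state();print(s['ee_pos'],s['orientation'],s['ft_force'])
E
```

```text
time: 1.15
ee_pos: [481.3, 152.7, 252.5]
orientation: [3.141, -0.0, -1.621]
ft_force: [0.4, -0.3, 1.0]
gripper_width: 50.2
grasp_force: 0.0
time: 1.4
ee_pos: [480.9, 135.0, 252.4]
orientation: [3.141, 0.0, -1.618]
ft_force: [0.2, 0.1, 0.7]
gripper_width: 49.7
grasp_force: 0.0
[-70, 0, 92] [[281. 181.]]
[-29, 0, 60] [[243. 175.]]
[-120, -85, 60] [[331.  91.]]
[40, -32, 174] [[129. 163.]]
[58, 0, 92] [[151. 181.]]
[480.8831649  135.88810843 252.43042084] [ 3.14142391e+00  1.68571363e-04 -1.61647856e+00] [-0.18734499  0.32621407  0.44072964]
```

View pics/w1.png

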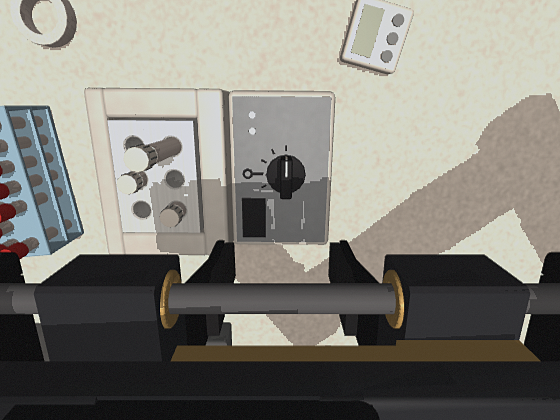

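Wrist view: knob centre ≈(286,176), bar vertical in the picture with pointer up (286,157), off ring (247,173), deck corners (334,92) and (328,243), tall cap ≈(133,159). Refit with these.

Run:
```python
from h import *
from scipy.optimize import least_squares
i=cv2.imread('pics/w1.png'); c=cam('wrist')
def T(p,X): co,s=np.cos(p[2]),np.sin(p[2]); X=np.array(X,float); return X@np.array([[co,s,0],[-s,co,0],[0,0,1]])+[p[0],p[1],0]
X=[[-120,-85,60],[-120,85,60],[120,-85,88],[-29,0,60],[18,-56,92],[18,56,92],[98,-56,92]]
uv=np.array([(334,92),(328.5,243),(86,89),(247,173),(194.5,122),(200,232),(108,120)])
q=least_squares(lambda p:(proj(c,T(p,X))-uv).ravel(),[550,124,-.05],loss='soft_l1',x_scale=[100,100,1])
print(q.x,q.fun.round(1)); print(T(q.x,[[-70,0,80],[40,-32,92],[40,-32,174],[-68,0,92]]).round(1))
print('bar ends',back(c,(286,157),92),back(c,(286,198),92), 'cap',back(c,(133,159),174))
cv2.imwrite('pics/w1c.png',cv2.resize(i[80:260,80:345],None,fx=3,fy=3,interpolation=cv2.INTER_CUBIC)[:,:795])
```

```text
[ 5.45243669e+02  1.24685945e+02 -5.46239203e-02] [ 3.1 -0.7  0.2  4.4 -4.6 -1.4  1.   0.9 -1.2 -0.7  0.5  1.1 -0.4  0.5]
[[475.3 128.5  80. ]
 [583.4  90.5  92. ]
 [583.4  90.5 174. ]
 [477.3 128.4  92. ]]
bar ends [474.96206925 105.16826989  92.        ] [476.67510298 146.13915349  92.        ] cap [585.55568356  89.21755834 174.        ]
```

View pics/w1c.png

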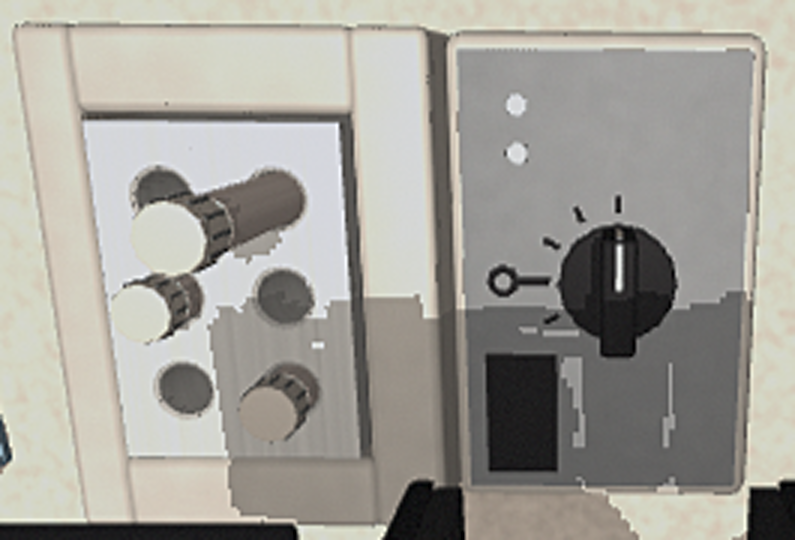

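```bash
python3 -m jog '[[[-0.5,0,-3.5],0],[[-0.5,0,-7],0],[[-0.5,0,-10.5],0],[[-0.5,0,-13.5],0],[[-0.5,0,-15.5],0],[[-0.5,0,-17],0],[[-0.5,0,-17.8],0],[[-0.5,0,-17.8],0],[[-0.5,0,-17.8],0]]' 5
python3 -m jog '[[[0,0,0],0],[[0,0,0],0],[[0,0,0],0],[[0,0,0],0],[[0,0,0],0]]' 0.5 40
```

```text
time: 2.2
ee_pos: [476.2, 136.9, 74.8]
orientation: [-3.141, -0.0, -1.614]
ft_force: [0.1, 0.1, -0.3]
gripper_width: 49.8
grasp_force: 0.0
time: 2.62
ee_pos: [476.2, 136.0, 75.1]
orientation: [-3.141, 0.001, -1.616]
ft_force: [-0.5, -0.4, 0.4]
gripper_width: 24.6
grasp_force: 0.0
```

```bash
python3 -m jog '[[[0,0,0],0],[[0,0,0],0],[[0,0,0],0],[[0,0,0],0],[[0,0,0],0]]' 0.5 40
python3 -m jog '[[[-0.08,0,0],6],[[-0.17,-0.02,0],12],[[-0.25,-0.04,0],18],[[-0.33,-0.07,0],24],[[-0.4,-0.11,0],30],[[-0.47,-0.15,0],36],[[-0.53,-0.2,0],42],[[-0.57,-0.23,0],45],[[-0.57,-0.23,0],45]]'
```

```text
time: 3.03
ee_pos: [476.6, 136.0, 74.8]
orientation: [-3.14, 0.0, -1.616]
ft_force: [2.3, -1.6, -0.1]
gripper_width: 11.9
grasp_force: 40.0
time: 3.78
ee_pos: [470.3, 133.7, 74.8]
orientation: [-3.141, -0.0, -0.829]
ft_force: [1.8, 0.1, 0.6]
gripper_width: 11.6
grasp_force: 40.0
```

```bash
python3 -m jog '[[[-0.06,-0.08,0],7],[[-0.12,-0.16,0],14],[[-0.17,-0.25,0],21],[[-0.2,-0.34,0],28],[[-0.22,-0.43,0],35],[[-0.23,-0.52,0],41],[[-0.23,-0.57,0],45],[[-0.23,-0.57,0],45],[[-0.23,-0.57,0],45]]'
python3 -m jog '[[[0,0,0],0],[[0,0,0],0],[[0,0,0],0],[[0,0,0],0],[[0,0,2],0],[[0,0,5],0],[[0,0,9],0],[[0,0,13],0],[[0,0,17],0],[[0,0,17],0]]' 5
python3 - <<'E'
from h import *
i=env.capture('wrist');c=cam('wrist'); cv2.imwrite('pics/w2.png',i); print(proj(c,[[475.5,128,92],[516.4,126,60]]),env.read_state()['orientation'])
E
```

```text
time: 4.53
ee_pos: [467.6, 127.7, 74.8]
orientation: [3.141, 0.001, -0.048]
ft_force: [-1.8, -0.7, 5.2]
gripper_width: 11.4
grasp_force: 40.0
time: 5.37
ee_pos: [472.3, 129.7, 253.2]
orientation: [-3.134, -0.016, -0.044]
ft_force: [0.8, -0.7, 0.2]
gripper_width: 49.9
grasp_force: 0.0
[[283.04233105 184.54307976]
 [283.3438959  139.10391706]] [-3.13579715 -0.00908396 -0.04497026]
```

View pics/w2.png

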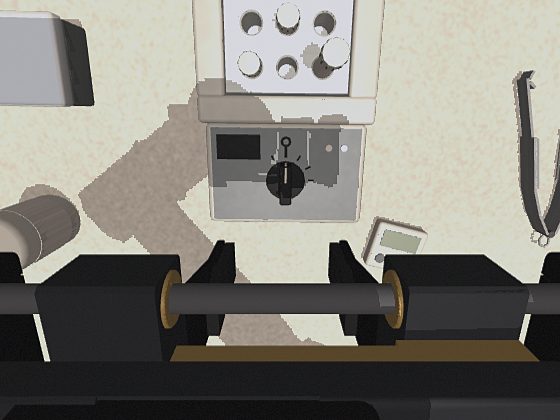

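The selector bar now points at the long off mark (ring (286,143), bar (286,180)), so it is off. Moving over the tongs, seen at the right edge (pivot ≈(541,237)).

```bash
python3 -m jog '[[[0,-3.5,0],2],[[0,-7,0],4],[[0,-10.5,0],6],[[0,-14,0],7.5],[[0,-17.5,0],7.5],[[0,-21,0],7.5],[[0,-24.5,0],7.5],[[0,-28,0],7.5],[[-0.5,-31,0],7.5],[[-0.5,-32.3,0],7.5],[[-0.5,-32.3,0],7.5],[[-0.5,-32.3,0],7.5]]' 8.7
python3 - <<'E'
from h import *
print(env.read_state()['ee_pos']);c=cam('wrist');i=env.capture('wrist'); cv2.imwrite('pics/w3.png',i)
print(proj(c,[[383,-201,24],[468,-193,24],[572,-183,20]]))
np.savez('w3',f=c[0],cx=c[1],cy=c[2],R=c[3],t=c[4])
E
```

```text
time: 6.42
ee_pos: [462.2, -195.3, 243.1]
orientation: [-3.141, 0.003, 0.084]
ft_force: [-0.3, 0.3, -0.6]
gripper_width: 87.2
grasp_force: 0.0
[ 462.23250219 -195.32100407  243.06442176]
[[280.64770865 238.85991672]
 [279.83955117 170.05208315]
 [278.54232227  73.24531163]]
```

View pics/w3.png

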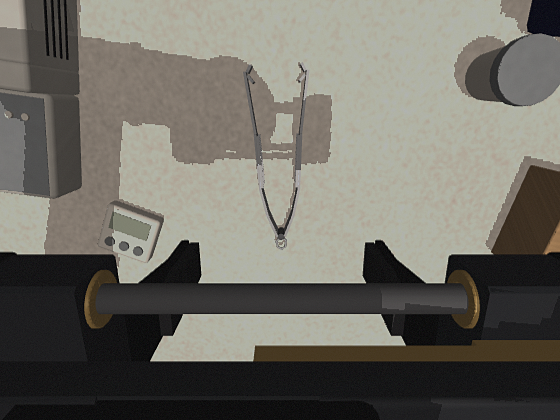

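Tongs lie centred below: pivot ≈(281,233), jaw tips ≈(248,67) and (303,66), grip flats ends around (258,136)/(301,136).

Run:
```python
from h import *
d=np.load('w3.npz'); c=(float(d['f']),float(d['cx']),float(d['cy']),d['R'],d['t'])
P=back(c,(281,233),22);A=back(c,(248,67),20);B=back(c,(303,66),20);M=(A+B)/2
f=(back(c,(258.5,136),20)+back(c,(300.5,136),20))/2
v=M-P;print(P,A,B,M,np.hypot(*v[:2]),np.degrees(np.arctan2(v[1],v[0])),'126:',f)
u=v/np.linalg.norm(v);print('grip',M-u*(199-85),P+u*85, f-u*41)
```

```text
[ 389.91418718 -200.84790805   22.        ] [ 575.48983682 -149.97611672   20.        ] [ 581.37338542 -208.42409383   20.        ] [ 578.43161112 -179.20010527   20.        ] 189.7562818319277 6.550687152607106 126: [ 506.05366788 -189.44417563   20.        ]
grip [ 465.18217071 -192.20474696   21.20147452] [ 474.35455941 -191.15146468   21.10416374] [ 465.32360597 -194.1212836    20.43210926]
```

```bash
python3 -m jog '[[[0.4,0.2,-3.5],2],[[0.4,0.2,-7],2],[[0.4,0.2,-10.5],2],[[0.4,0.2,-14],2],[[0.4,0.2,-17.5],2],[[0.4,0.2,-20.5],2],[[0.4,0.2,-22.5],2],[[0.4,0.2,-23.6],2],[[0.4,0.2,-24],2],[[0.4,0.2,-24],2]]' 8.7
python3 -m jog '[[[0,0,0],0],[[0,0,0],0],[[0,0,0],0],[[0,0,0],0],[[0,0,0],0],[[0,0,0],0],[[0,0,0],0],[[0,0,0],0],[[0,0,0],0],[[0,0,0],0],[[0,0,0],0],[[0,0,0],0]]' 4.2 25
```

```text
time: 7.3
ee_pos: [466.5, -192.0, 3.6]
orientation: [-3.141, 0.002, 0.122]
ft_force: [-0.0, -0.2, -0.0]
gripper_width: 87.0
grasp_force: 0.0
time: 8.3
ee_pos: [467.5, -193.0, 4.9]
orientation: [3.141, -0.001, 0.121]
ft_force: [0.2, 2.1, 5.1]
gripper_width: 42.1
grasp_force: 10.9
```

```bash
python3 -m jog '[[[0,0,2],0],[[0,0,5],0],[[0,0,8.5],0],[[0,0,12],0],[[0,0,12.9],0],[[-0.5,3,12.9],0],[[-1,6,12.9],0],[[-1.5,9,12.9],0],[[-2,12,12.9],0],[[-2.5,15,12.9],0],[[-2.8,18,12.9],0],[[-2.8,21,12.9],0]]'
python3 -m jog '[[[0,2.5,0],0],[[0,4.5,0],0],[[0,5.5,0],0],[[0,5.5,0],0],[[0,5.5,0],0]]'
python3 - <<'E'
from h import *
s=env.read_state();print(s['ee_pos'],s['ft_force'],s['grasp_force']);c=cam('wrist');i=env.capture('wrist'); 
cv2.imwrite('pics/w4.png',cv2.resize(i[0:250,130:430],None,fx=2.4,fy=2.4,interpolation=cv2.INTER_CUBIC))
np.savez('w4',f=c[0],cx=c[1],cy=c[2],R=c[3],t=c[4])
E
```

```text
time: 9.3
ee_pos: [437.0, 17.7, 132.5]
orientation: [3.141, 0.003, 0.12]
ft_force: [0.9, -0.1, -1.3]
gripper_width: 42.4
grasp_force: 9.5
time: 9.72
ee_pos: [438.3, 71.6, 132.8]
orientation: [3.141, 0.002, 0.121]
ft_force: [-0.2, 0.3, -1.2]
gripper_width: 42.7
grasp_force: 9.5
[438.26717309  71.62662785 132.83307185] [-0.19030438  0.30509736 -1.18605118] 9.538061767816544
```

View pics/w4.png

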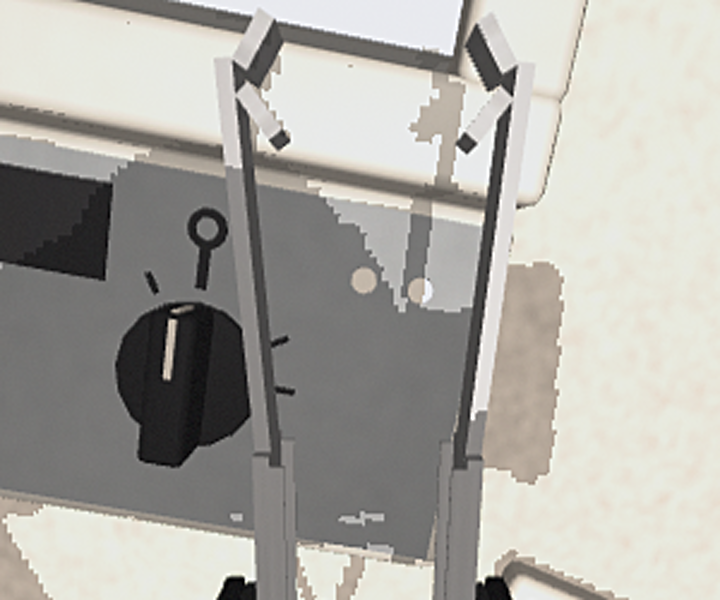

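Jaws are open symmetrically around the middle line: apexes at crop (237,72) and (515,72), i.e. full-picture midpoint (286.7,30); the tongs sit straight in the fingers and the selector still points to the ring.

Run:
```python
from h import *
d=np.load('w4.npz'); c=(float(d['f']),float(d['cx']),float(d['cy']),d['R'],d['t'])
A=back(c,(130+237/2.4,30),148);B=back(c,(130+515/2.4,30),148);print('tip',(A+B)/2,np.hypot(*(A-B)[:2]))
a=(back(c,(130+265/2.4,458/2.4),148)+back(c,(130+468/2.4,458/2.4),148))/2; v=(A+B)/2-a;print(a,np.degrees(np.arctan2(v[1],v[0])))
for n in('side','scene'):
    i=env.capture(n); cv2.imwrite(f'pics/{n}5.png',i)
S,C=cam('side'),cam('scene')
# triangulate cap top: side (280.5,166.7), scene crop (160,371)
pr=lambda c:np.array([[c[0],0,c[1]],[0,c[0],c[2]],[0,0,1]])@np.c_[c[3],c[4]]
X=cv2.triangulatePoints(pr(S),pr(C),np.array([[280.5],[166.7]]),np.array([[300.],[182.8]])); print((X[:3]/X[3]).T)
X=cv2.triangulatePoints(pr(S),pr(C),np.array([[280.8],[193]]),np.array([[299.3],[281-0.]])*0+np.array([[299.3],[205.]])); print((X[:3]/X[3]).T)
a=cv2.imread('pics/side5.png');b=cv2.imread('pics/scene5.png')
cr=lambda i,x,y:cv2.resize(i[y:y+75,x:x+100],None,fx=4,fy=4,interpolation=cv2.INTER_CUBIC)
cv2.imwrite('pics/c5.png',np.hstack([cr(a,225,140),cr(b,260,160)]))
```

```text
tip [544.38987832  81.83154064 148.        ] 45.725951994921495
[479.22436317  75.39335619 148.        ] 5.64236421231862
[[585.65834725  89.46568586 172.39617317]]
[[587.79930881  90.98377596  86.92853123]]
```

View pics/c5.png

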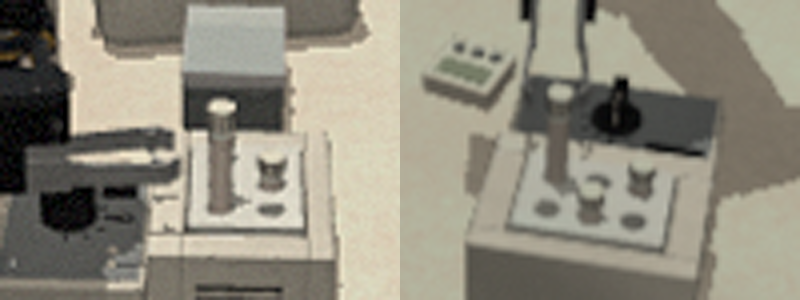

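Side crop: the jaws (right ends ≈(175,155) crop) are level with the tube's bare side, below the cap; tube ≈(584.5,89.5). Advance about 40 mm.

```bash
python3 -m jog '[[[0,0.3,0],0],[[0.8,0.35,0],0],[[1.6,0.45,0],0],[[2.4,0.55,0],0],[[3.2,0.65,0],0],[[4,0.75,0],0],[[4,0.75,0],0],[[4,0.75,0],0]]'
python3 - <<'E'
from h import *
s=env.read_state();print(s['ee_pos'],s['ft_force'],s['grasp_force'])
a=env.capture('side');b=env.capture('scene');w=env.capture('wrist')
cr=lambda i,x,y:cv2.resize(i[y:y+60,x:x+80],None,fx=5,fy=5,interpolation=cv2.INTER_CUBIC)
cv2.imwrite('pics/c6.png',np.vstack([np.hstack([cr(a,235,150),cr(b,260,165)]),cv2.resize(w[0:150,180:380],(400,300)).repeat(2,1)]))
E
```

```text
time: 10.53
ee_pos: [479.3, 79.4, 133.2]
orientation: [3.141, 0.001, 0.12]
ft_force: [0.4, 0.0, -2.1]
gripper_width: 42.0
grasp_force: 9.5
[479.28518807  79.43479036 133.18541453] [ 0.43479531  0.03181468 -2.12509104] 9.538056403398514
```

View pics/c6.png

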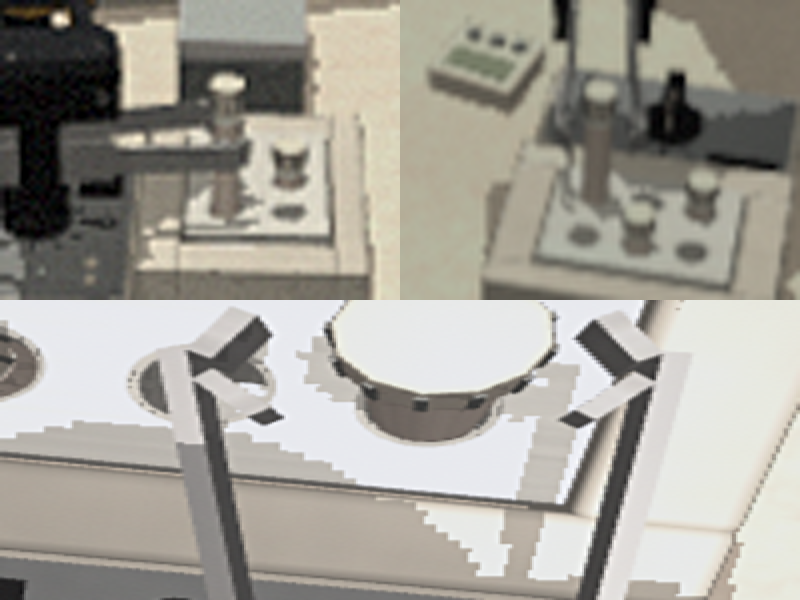

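Run:
```python
from h import *
c=cam('wrist')
print('cap',back(c,(290.7,17),174),'rear edge cap',back(c,(180+445/4,47),174-18),'apexes',back(c,(230,29),148),back(c,(344,29),148))
print('bore front edge',back(c,(180+428/4,72),92))
```

```text
cap [583.63255595  88.34360073 174.        ] rear edge cap [577.62827207  86.90641267 156.        ] apexes [582.41373156 111.79749263 148.        ] [587.84545834  66.94464214 148.        ]
bore front edge [574.35091043  87.20583644  92.        ]
```

Tube axis (583.6, 88.3) lies within about 2 mm of the jaw centre (585.1, 89.4). Close.

```bash
python3 -m jog '[[[0,0,0],0],[[0,0,0],0],[[0,0,0],0],[[0,0,0],0],[[0,0,0],0],[[0,0,0],0],[[0,0,0],0],[[0,0,0],0]]' 2.5 40
python3 -m jog '[[[0,0,0.3],0],[[0,0,0.8],0],[[0,0,1.5],0],[[0,0,2.3],0],[[0,0,3.1],0],[[0,0,4],0],[[0,0,5],0],[[0,0,6],0],[[0,0,7],0],[[0,0,8],0],[[0,0,9],0],[[0,0,9.5],0]]'
python3 -m jog '[[[0,0,0.2],0],[[0,0,0.2],0],[[0,0,0.2],0],[[0,0,0.2],0],[[0,0,0.2],0],[[0,0,0.2],0]]'
python3 - <<'E'
from h import *
a=env.capture('side');b=env.capture('scene')
cr=lambda i,x,y:cv2.resize(i[y:y+120,x:x+100],None,fx=4,fy=4,interpolation=cv2.INTER_CUBIC)
cv2.imwrite('pics/c7.png',np.hstack([cr(a,225,110),cr(b,260,130)]))
E
```

```text
time: 11.35
ee_pos: [478.9, 79.5, 133.6]
orientation: [3.142, 0.0, 0.121]
ft_force: [-1.0, 0.1, 0.1]
gripper_width: 31.2
grasp_force: 39.9
time: 12.35
ee_pos: [479.6, 79.7, 230.5]
orientation: [-3.141, -0.003, 0.121]
ft_force: [0.7, 0.4, -1.7]
gripper_width: 31.6
grasp_force: 39.9
time: 12.85
ee_pos: [478.8, 79.4, 230.1]
orientation: [3.141, 0.001, 0.121]
ft_force: [0.9, -0.4, -1.4]
gripper_width: 31.2
grasp_force: 39.9
```

View pics/c7.png

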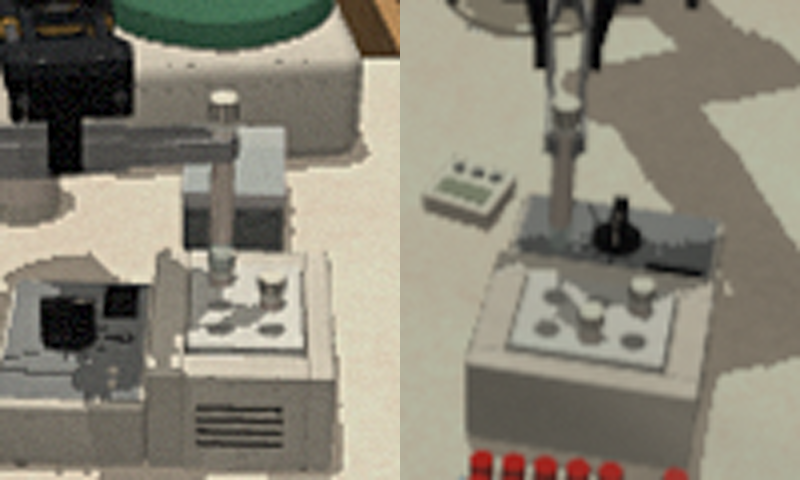

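Both views show the tube hanging upright in the jaws, well clear of the block. Both short tubes are still in their bores and the selector is at off.

```bash
python3 -c "
from cell import env
print(env.finish_job())"
```

```text
the job is handed in; nothing more can be done
None
```

I turned the selector to off and drew the tall tube out with the tongs. It now hangs upright in them, its foot about 45 mm above the block by my estimate, and the job is handed in; no verdict came back.

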